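# Find the full jaggery tin by heft

### The job

Three identical closed steel tins of jaggery stand about on the marble ledge; one is full, the other two are nearly empty, and only their weight tells. Heft them to find the heaviest, stand the two lighter ones upright in rings of the wire caddy, down on its base and let go, and finish with the heaviest still in the gripper, held up still and upright at least 10 cm clear above the ledge and carried by nothing but the gripper: the program ends while holding it. Keep the tins upright and do not drop them, and leave the kettle, glasses and everything else where they are.

Things in the scene. Friction and masses are not known exactly. Their poses are not given: they have to be found in the camera images.
- tin_a_center (a point): one of three outwardly identical closed steel tins: round, 64 mm in diameter, 100 mm tall, smooth sides, cap lid that stays on, flat top; starts standing on the ledge. Point on its axis half-way up, 50 mm above its underside; z up its axis. With its content the one full tin weighs 340 to 400 g, the two nearly empty ones 120 to 210 g; which is full changes from start to start and cannot be seen
- tin_b_center (a point): another of the three tins, outwardly just like tin_a (64 mm in diameter, 100 mm tall, point on the axis 50 mm above its underside); it too may be the full one
- tin_c_center (a point): another of the three tins, outwardly just like tin_a (64 mm in diameter, 100 mm tall, point on the axis 50 mm above its underside); it too may be the full one
- tin_a: the same tin as point tin_a_center; origin at the centre of its underside
- tin_b: the same tin as point tin_b_center; origin at the centre of its underside
- tin_c: the same tin as point tin_c_center; origin at the centre of its underside
- caddy: low stainless wire caddy, fixed to the ledge: sheet base 88 (x) by 284 mm (y), 4 mm thick, with three round wire rings in a row along its y, 95 mm apart; origin at the centre of its underside, at ledge height. At each end, 141 mm from the middle, a wire handle loop rises to 59 mm. Tins in neighbouring rings are 31 mm apart; fingers closing across the row (along the caddy's x) have the most room
- ring_1 (a point): centre of the ring at the +y end of the caddy, on its base sheet 4 mm above the ledge, where the underside of a tin belongs; axes as the caddy's. Ring of 5 mm wire, inside diameter 72 mm (4 mm of play round a tin), its top 30.5 mm above the ledge
- ring_2 (a point): centre of the middle ring of the caddy, on its base sheet 4 mm above the ledge, where the underside of a tin belongs; axes as the caddy's. Ring of 5 mm wire, inside diameter 72 mm (4 mm of play round a tin), its top 30.5 mm above the ledge
- ring_3 (a point): centre of the ring at the -y end of the caddy, on its base sheet 4 mm above the ledge, where the underside of a tin belongs; axes as the caddy's. Ring of 5 mm wire, inside diameter 72 mm (4 mm of play round a tin), its top 30.5 mm above the ledge
- kettle: tall aluminium kettle, 150 mm across, 240 mm high with its handle, spout along its x; loose, to be left alone; origin under its middle
- dabba: wide steel dabba with a latched lid, 134 mm across, 115 mm high with its handle; loose, to be left alone; origin under its middle
- pot_holder: red silicone pot holder disc, 150 mm across, 8 mm thick, lying flat; loose, to be left alone; origin under its middle
- rolling_stand: round wooden rolling stand (board on three feet), 180 mm across, 46 mm high; loose, to be left alone; origin under its middle
- tray: round steel tray, 260 mm across, rim 14 mm high, fixed, carrying four glasses; origin under its middle
- glass_1: tea glass on the tray, 62 mm across the rim, 88 mm high; loose, to be left alone; origin under its middle
- glass_2: tea glass on the tray, 62 mm across the rim, 88 mm high; loose, to be left alone; origin under its middle
- glass_3: tea glass on the tray, 62 mm across the rim, 88 mm high; loose, to be left alone; origin under its middle
- glass_4: tea glass on the tray, 62 mm across the rim, 88 mm high; loose, to be left alone; origin under its middle
Not all that is in view belongs to the job. Leave any green look-alike of the tin_c alone. Leave any pink look-alike of the tin_b alone.

How it is judged:
By the outcome, as a careful person would: the job done as asked, in the order asked, and still so for the second after the job is handed in, while the arm keeps its last pose, push and grip.
It also fails if it takes over 72 s, if anything falls off the work surface, if the arm or the gripper's body presses on something with over 40 N, if the wrist force passes 120 N, or if a joint passes its speed limit or range.

### The arm

A 7-joint arm with a two-finger parallel gripper is mounted at the origin on the work surface. World frame = base frame: x ahead of the robot, y to its left, z up, the work surface at z = 0. Lengths are in m, angles in rad, forces in N, time in s.
With the tool pointing down it reaches from about 0.35 to 0.9 m from the base axis. Payload 8.1 kg.
Tool frame: the origin (TCP) lies midway between the tips of the shut fingers; the grasp point (between the pads) lies 19 mm behind it; z points along the fingers, y is the direction in which the jaws open and shut (so a half turn about z gives the same grasp; the last joint's range is limited). The gripper opens to 92 mm and grips with 3 to 60 N. Pads are 19 mm wide; open, the fingers measure 130 mm over their backs; the gripper's body (75 mm by 190 mm) begins 47 mm behind the grasp point.
Start: joints at [-1.227, 0.434, 0.025, 1.573, -0.012, 1.134, -0.075], TCP at [0.27, 0.564, 0.227] pointing down, gripper open.
Joint ranges: [-2.62, 2.62], [-0.44, 2.09], [-1.27, 1.32], [0.08, 2.57], [-1.32, 4.46], [0.12, 2], [-2.74, 2.74]. Speed limits (rad/s): [2.22, 2.22, 3.01, 3.01, 3.14, 3.14, 3.14].

### API

Orientations are given as a rotation vector (axis times angle).
In Python, from cell import arm gives the robot as it stands. The module is installed in compiled form; this text tells all that it offers.
- The arm moves only by the tool jog_arm, never from a script. Its argument "increments" is a list of rows, each an object with "slide": the shift along the tool's x, y, z in mm, a list of three; "roll": the turn about the tool's z in rad; "gripper": the opening, from 0 (shut) to 1 (fully open). In form: [{"slide": [x, y, z], "roll": roll, "gripper": gripper}, ...]. A call has exactly 10 rows; each row is the pose to reach, as a shift and turn from the pose commanded when the call began, along the tool's axes at that moment; what a row does not reach only later rows make up. A row lasts 1/12 s, in which the tool goes at most 41.7 mm and 7.16 degrees, less where a joint would pass 70% of its speed; a pose out of reach is approached as far as the arm can. A call with a gripper value outside its range is refused whole. The fingers move at their own pace and stop on an object; "newtons" is the grip in N (left out, the last holds). Time passes only in rows, so rows that repeat a pose let the fingers close, or fill a call up. It gives the time, the measured TCP pose, the force and the opening at its end, in the units of the state.
- arm.observe(): the state, without advancing time (a new reading comes with each control period).
- arm.get_image(name): name is "side" or "top"; returns a dict with "frame" (420x560x3 uint8, blue, green, red), "depth" (420x560 float32, m along the optical axis (not along the pixel's ray), 0 where there is no reading), "intrinsics" (3x3 intrinsics, pixels), "R" (3x3) and "t" (3): a world point X has camera coordinates R X + t. Camera axes: x right, y down, z forward; pixel columns grow to the right and rows downward; lengths in m; the calibration is good to about 2 mm. A picture is of the moment at which its call begins.
- arm.sign_off(): hands the job in, once; it reports no verdict.
The state is a dict: "clock": time; "joints": joint angles; "dq": joint speeds; "joint_efforts": joint torques, N m; "position": TCP position; "ee_rot": TCP orientation; "force": force on the tool from outside, world axes, zero at the start; "ft_torque": the same for the moment, N m; "width": opening from 0.0 (shut) to 1.0 (fully open).
Only numpy, scipy, OpenCV 4.12 (cv2) and the standard library are available. Lean on these libraries where they do the work, as an engineer would, in place of code of your own. Each camera call takes 0.05 s, during which the arm holds its last target.

## Working session

There is one attempt and no reset: what is moved stays moved. The work goes in short steps, Python scripts to look and compute and a tool call to move; the robot and the scene stay as the last step left them, time stands still between calls to the robot, and variables do not carry over. Pictures are saved under pics/ and viewed, and the job is handed in when it is done.

Besides the shell and the picture viewer there is one more tool, called after "Emit:" as a command line: name --argument value ..., lists and objects as JSON in quotes. jog_arm: Moves the arm, as the interface text tells. Its arguments: {"type":"object","properties":{"increments":{"type":"array"},"newtons":{"type":"number"}},"required":["increments"]}

```bash
mkdir -p pics
python3 - <<'E'
from cell import arm
import cv2,numpy as np
s=arm.observe()
print({k:np.round(v,3) for k,v in s.items()})
for n in("side","top"):
    g=arm.get_image(n); cv2.imwrite(f"pics/{n}0.png",g["frame"]); print(n,g["intrinsics"],g["R"],g["t"])
    np.savez(f"{n}0.npz",**g)
E
```

```text
{'clock': np.float64(0.0), 'joints': array([-1.227,  0.435,  0.025,  1.574, -0.012,  1.134, -0.075]), 'dq': array([ 0.001,  0.001,  0.   , -0.001,  0.001, -0.   ,  0.   ]), 'joint_efforts': array([ 1.0000e-03, -6.6787e+01,  9.8500e-01, -3.1445e+01, -6.0000e-02,
        4.3000e-02,  0.0000e+00]), 'position': array([0.27 , 0.563, 0.226]), 'ee_rot': array([-6.960e-01, -3.063e+00,  2.000e-03]), 'force': array([ 0.289,  0.557, -0.038]), 'ft_torque': array([ 0.023, -0.016,  0.067]), 'width': np.float64(1.001)}
side [[436.15380599   0.         283.89585331]
 [  0.         436.15380599 207.20061691]
 [  0.           0.           1.        ]] [[ 0.84821685 -0.52964026  0.00306282]
 [-0.25180326 -0.4083359  -0.8774149 ]
 [ 0.46596492  0.74346687 -0.47972253]] [-0.40837995  0.22045256  0.80220466]
top [[384.1757162    0.         285.83997586]
 [  0.         384.1757162  209.57445432]
 [  0.           0.           1.        ]] [[ 0.01908148 -0.9998062   0.00484348]
 [-0.98340971 -0.01964215 -0.18033172]
 [ 0.18039191 -0.00132213 -0.98359393]] [0.03215161 0.5348143  1.05331548]
```

View pics/side0.png

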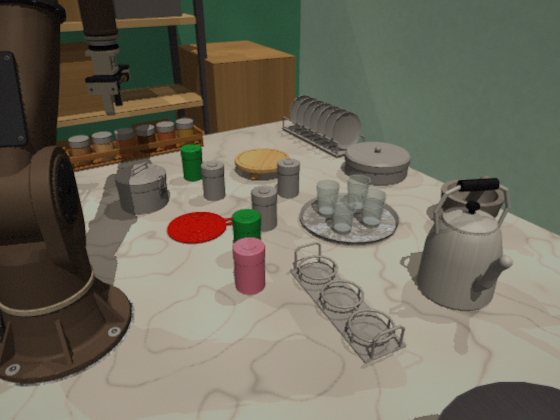

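View pics/top0.png

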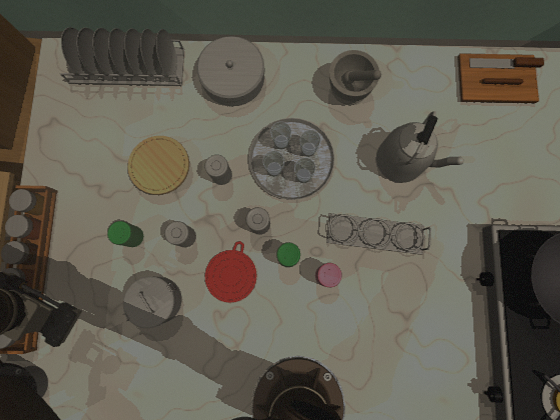

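The side view shows three steel tins at about (213,180), (264,207) and (288,177). In the top view they are at (177,233), (258,220) and (217,168). The caddy is at top (374,234). The green tins at (288,254) and (119,232) and the pink one at (329,274) are the decoys. Next I measure the heights and positions.

```bash
cat > h.py <<'E'
import numpy as np,cv2
def world(g):
    K,R,t,d=g["intrinsics"],g["R"],g["t"],g["depth"]
    v,u=np.mgrid[:420,:560]
    c=np.stack([(u-K[0,2])/K[0,0]*d,(v-K[1,2])/K[1,1]*d,d],-1)
    w=(c-t)@R; w[d==0]=np.nan
    return w
def proj(g,X):
    c=g["R"]@np.asarray(X)+g["t"];p=g["intrinsics"]@c;return p[:2]/p[2]
def ray(g,uv,z):
    K,R,t=g["intrinsics"],g["R"],g["t"]
    d=R.T@np.linalg.inv(K)@np.array([uv[0],uv[1],1]);o=-R.T@t
    return o+d*(z-o[2])/d[2]
E
python3 - <<'E'
from h import *
for n in("top","side"):
    g=dict(np.load(n+"0.npz"));w=world(g)
    m=((w[...,2]>.085)&(w[...,2]<.115)&(w[...,1]<.6)&(w[...,0]>.2)).astype(np.uint8)
    k,l,st,ce=cv2.connectedComponentsWithStats(m)
    for i in range(1,k):
        if st[i,4]<60: continue
        p=w[l==i]; print(n,ce[i].round(),st[i,4],"mid",((p.min(0)+p.max(0))/2).round(3),"ext",np.ptp(p,0).round(3),"zmed",np.median(p[:,2]).round(3), "maxz",p[:,2].max().round(3), "bgr",g["frame"][l==i].mean(0).round())
g=dict(np.load("top0.npz"));w=world(g)
c=w[200:262,310:440];
m=(c[...,2]>.02)&(c[...,2]<.07);p=c[m];print("caddy",p.min(0),p.max(0))
ys,xs=np.nonzero(m)
rect=cv2.minAreaRect(p[:,:2].astype(np.float32));print(rect)
r=c[(c[...,2]>.02)&(c[...,2]<.037)]
print(len(r))
im=cv2.resize(g["frame"][190:280,300:450],None,fx=5,fy=5,interpolation=cv2.INTER_CUBIC);cv2.imwrite("pics/cad.png",im)
E
```

```text
top [115.  46.] 232 mid [1.    0.553 0.1  ] ext [0.129 0.017 0.03 ] zmed 0.099 maxz 0.115 bgr [47. 52. 55.]
top [131.  45.] 210 mid [1.001 0.509 0.1  ] ext [0.123 0.016 0.03 ] zmed 0.099 maxz 0.115 bgr [48. 53. 55.]
top [146.  46.] 195 mid [1.    0.464 0.1  ] ext [0.128 0.016 0.03 ] zmed 0.1 maxz 0.115 bgr [49. 54. 56.]
top [161.  46.] 185 mid [1.001 0.418 0.1  ] ext [0.124 0.016 0.03 ] zmed 0.099 maxz 0.115 bgr [49. 55. 57.]
top [352.  72.] 780 mid [ 0.94  -0.148  0.094] ext [0.149 0.145 0.017] zmed 0.095 maxz 0.102 bgr [67. 77. 82.]
top [356.  76.] 77 mid [ 0.927 -0.154  0.099] ext [0.034 0.029 0.028] zmed 0.099 maxz 0.113 bgr [46. 52. 54.]
top [398. 160.] 323 mid [ 0.699 -0.296  0.1  ] ext [0.128 0.132 0.03 ] zmed 0.104 maxz 0.115 bgr [49. 54. 57.]
top [272. 159.] 84 mid [0.667 0.083 0.091] ext [0.062 0.06  0.011] zmed 0.09 maxz 0.096 bgr [95. 98. 98.]
top [216. 166.] 433 mid [0.646 0.242 0.095] ext [0.063 0.065 0.02 ] zmed 0.099 maxz 0.105 bgr [ 88.  97. 103.]
top [304. 167.] 86 mid [ 0.648 -0.008  0.09 ] ext [0.062 0.059 0.01 ] zmed 0.091 maxz 0.095 bgr [96. 99. 99.]
top [257. 2
[... 2157 characters left out ...]
 0.062 0.008] zmed 0.089 maxz 0.093 bgr [114. 124. 121.]
side [455. 201.] 123 mid [ 0.872 -0.156  0.091] ext [0.021 0.051 0.012] zmed 0.094 maxz 0.097 bgr [66. 75. 82.]
side [246. 218.] 481 mid [0.402 0.033 0.094] ext [0.065 0.064 0.017] zmed 0.099 maxz 0.102 bgr [ 39. 103.  27.]
side [460. 264.] 1200 mid [ 0.691 -0.325  0.1  ] ext [0.121 0.162 0.03 ] zmed 0.101 maxz 0.115 bgr [84. 93. 98.]
side [248. 249.] 646 mid [ 0.349 -0.078  0.094] ext [0.064 0.064 0.018] zmed 0.099 maxz 0.103 bgr [108.  96. 162.]
caddy [ 0.42636553 -0.36617128  0.02025412] [ 0.52866221 -0.07607679  0.06323983]
((0.47579386830329895, -0.22155115008354187), (0.286998987197876, 0.0835253968834877), 83.20948791503906)
462
```

View pics/cad.png

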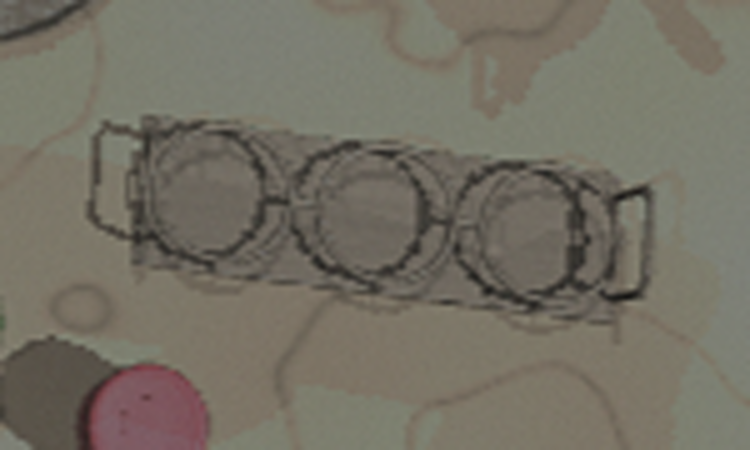

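Run:
```python
from h import *
from scipy.optimize import least_squares
for n in("top","side"):
    g=dict(np.load(n+"0.npz"));w=world(g)
    P=w.reshape(-1,3);P=P[np.isfinite(P[:,0])]
    P=P[(abs(P[:,0]-.476)<.09)&(abs(P[:,1]+.221)<.2)&(P[:,2]>.024)&(P[:,2]<.038)]
    e=np.array([-.118,-.993])
    cs=[]
    for k in(-1,0,1):
        c=np.array([.476,-.2215])-k*.095*e
        for it in range(4):
            q=P[abs(np.hypot(*(P[:,:2]-c).T)-.0385)<(.010,.008,.006,.005)[it]]
            r=least_squares(lambda c:np.hypot(*(q[:,:2]-c).T)-.0385,c,loss="soft_l1",f_scale=.002);c=r.x
        cs.append(c);print(n,len(q),c.round(4),"rms",np.sqrt(np.mean(r.fun**2)).round(4), q[:,2].mean().round(4))
    cs=np.array(cs);d=cs[2]-cs[0];print("sp",np.hypot(*np.diff(cs,axis=0).T),"ang",np.degrees(np.arctan2(d[1],d[0])),cs.mean(0))
    # handles
    H=w.reshape(-1,3);H=H[(abs(H[:,0]-.476)<.09)&(abs(H[:,1]+.221)<.17)&(H[:,2]>.045)&(H[:,2]<.07)]
    for s in(1,-1):
        h=H[(H[:,1]+.221)*s>.1];print("handle",len(h),(h.min(0)+h.max(0))/2,np.median(h,0))
```

```text
top 147 [ 0.4659 -0.3154] rms 0.0017 0.0311
top 153 [ 0.476  -0.2211] rms 0.0017 0.0306
top 143 [ 0.4861 -0.127 ] rms 0.0016 0.0307
sp [0.09487397 0.09462519] ang 83.87873250216452 [ 0.47601862 -0.22115382]
handle 39 [ 0.49010353 -0.08184023  0.05728224] [ 0.49025942 -0.08034372  0.05801645]
handle 43 [ 0.46176272 -0.36116003  0.0540904 ] [ 0.46177385 -0.36070025  0.05752412]
side 337 [ 0.4634 -0.3177] rms 0.0016 0.0298
side 283 [ 0.4733 -0.2233] rms 0.0016 0.0297
side 229 [ 0.4834 -0.1289] rms 0.0015 0.0295
sp [0.09494579 0.09489719] ang 83.97140915817113 [ 0.47336853 -0.22328069]
handle 69 [ 0.48847484 -0.08262462  0.05250003] [ 0.48750801 -0.08304831  0.05610687]
handle 115 [ 0.45910237 -0.36231508  0.05274754] [ 0.45508299 -0.36314166  0.05701027]
```

```bash
cat > to.py <<'E'
import sys,numpy as np
from scipy.spatial.transform import Rotation as Ro
from cell import arm
def go(x,y,z,ang=-6.1):
    s=arm.observe();R=Ro.from_rotvec(s["ee_rot"]).as_matrix();p=np.array(s["position"])
    sl=R.T@(np.array([x,y,z])-p)*1000
    a=np.degrees(np.arctan2(R[1,1],R[0,1]));d=(ang-a+90)%180-90
    print("pos",p.round(4),"jaw",a.round(1),"tilt",np.degrees(np.arccos(-R[2,2])).round(2),"F",np.round(s["force"],2),"w",round(float(s["width"]),3),"t",s["clock"].round(2) if hasattr(s["clock"],'round') else s["clock"])
    print("slide",sl.round(1),"roll",round(-np.radians(d),4), "rows",np.linalg.norm(sl)/41.7)
if __name__=="__main__": go(*map(float,sys.argv[1:]))
E
python3 to.py .4965 .1195 .226
```

```text
pos [0.2699 0.5632 0.226 ] jaw 64.4 tilt 0.08 F [ 0.58 -0.18 -0.05] w 0.997 t 0.1
slide [-396.1 -302.2    0.5] roll 1.2304 rows 11.947746130935304
```

Emit:
jog_arm --increments '[{"slide": [-33, -25, 0], "roll": 0.12, "gripper": 1}, {"slide": [-66, -50, 0], "roll": 0.24, "gripper": 1}, {"slide": [-99, -75, 0], "roll": 0.36, "gripper": 1}, {"slide": [-132, -100, 0], "roll": 0.48, "gripper": 1}, {"slide": [-165, -125, 0], "roll": 0.6, "gripper": 1}, {"slide": [-198, -150, 0], "roll": 0.72, "gripper": 1}, {"slide": [-231, -175, 0], "roll": 0.84, "gripper": 1}, {"slide": [-264, -200, 0], "roll": 0.96, "gripper": 1}, {"slide": [-290, -220, 0], "roll": 1.08, "gripper": 1}, {"slide": [-300, -228, 0], "roll": 1.2, "gripper": 1}]'

```text
clock: 0.93
position: [0.4441, 0.2229, 0.2269]
ee_rot: [2.316, 2.12, -0.001]
force: [0.5, 0.5, 0.0]
width: 1.002
```

```bash
python3 to.py .4965 .1195 .226
```

```text
pos [0.4441 0.2229 0.2269] jaw -5.1 tilt 0.09 F [0.54 0.52 0.02] w 1.002 t 0.9333
slide [-98.4  61.3   1.1] roll 0.0182 rows 2.7797997836985378
```

Emit:
jog_arm --increments '[{"slide": [-30, 18, 0], "roll": 0, "gripper": 1}, {"slide": [-60, 37, 0], "roll": 0, "gripper": 1}, {"slide": [-85, 52, 0], "roll": 0, "gripper": 1}, {"slide": [-98, 61, 10], "roll": 0.01, "gripper": 1}, {"slide": [-98, 61, 30], "roll": 0.01, "gripper": 1}, {"slide": [-98, 61, 50], "roll": 0.01, "gripper": 1}, {"slide": [-98, 61, 70], "roll": 0.01, "gripper": 1}, {"slide": [-98, 61, 90], "roll": 0.01, "gripper": 1}, {"slide": [-98, 61, 100], "roll": 0.01, "gripper": 1}, {"slide": [-98, 61, 100], "roll": 0.01, "gripper": 1}]'

```text
clock: 1.77
position: [0.4939, 0.1256, 0.1247]
ee_rot: [-2.314, -2.123, 0.006]
force: [-0.7, -0.7, -0.1]
width: 0.999
```

```bash
python3 to.py .4965 .1195 .046
python3 - <<'E'
from h import *
from cell import arm
for n in("top","side"):
    g=arm.get_image(n); cv2.imwrite(f"pics/{n}1.png",g["frame"])
E
```

```text
pos [0.4939 0.1256 0.1247] jaw -4.9 tilt 0.24 F [-0.7  -0.75 -0.14] w 0.999 t 1.7667
slide [-5.7  3.4 78.7] roll 0.0204 rows 1.8944535664179563
```

View pics/side1.png

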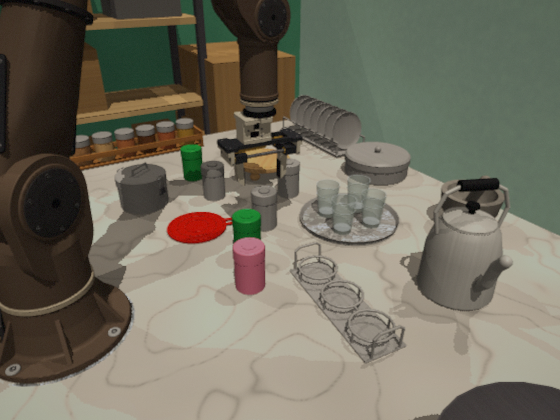

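The gripper is above the middle tin, at side image (264,207), with its fingers at about (262,170). I recheck the pose after settling.

```bash
python3 to.py .4965 .1195 .046; python3 -c "
from cell import arm
print(arm.observe()['dq'],arm.observe()['joints'])"
```

```text
pos [0.4956 0.126  0.127 ] jaw -4.9 tilt 0.02 F [-0.07  0.15 -0.05] w 1.0 t 1.8667
slide [-6.4  1.5 81. ] roll 0.0203 rows 1.9494938540838171
[-0.00460276 -0.01890483  0.00528939 -0.01583422  0.00048874  0.00226484
 -0.00145342] [-0.66791436  0.37903615  0.41162931  1.99309824 -0.20575081  0.80944576
 -0.22576733]
```

Emit:
jog_arm --increments '[{"slide": [-6.4, 1.5, 0], "roll": 0.02, "gripper": 1}, {"slide": [-6.4, 1.5, 0], "roll": 0.02, "gripper": 1}, {"slide": [-6.4, 1.5, 15], "roll": 0.02, "gripper": 1}, {"slide": [-6.4, 1.5, 30], "roll": 0.02, "gripper": 1}, {"slide": [-6.4, 1.5, 45], "roll": 0.02, "gripper": 1}, {"slide": [-6.4, 1.5, 60], "roll": 0.02, "gripper": 1}, {"slide": [-6.4, 1.5, 72], "roll": 0.02, "gripper": 1}, {"slide": [-6.4, 1.5, 81], "roll": 0.02, "gripper": 1}, {"slide": [-6.4, 1.5, 81], "roll": 0.02, "gripper": 1}, {"slide": [-6.4, 1.5, 81], "roll": 0.02, "gripper": 1}]'

```text
clock: 2.7
position: [0.4966, 0.1194, 0.0461]
ee_rot: [2.336, 2.1, 0.0]
force: [-0.0, -0.8, 0.6]
width: 1.002
```

```bash
python3 to.py .4965 .1195 .046
python3 - <<'E'
from h import *
from cell import arm
for n in("top","side"):
    g=arm.get_image(n); cv2.imwrite(f"pics/{n}2.png",cv2.resize(g["frame"][110:260,180:380],None,fx=3,fy=3))
E
```

```text
pos [0.4966 0.1194 0.0461] jaw -6.1 tilt 0.01 F [-0.02 -0.81  0.58] w 1.002 t 2.7
slide [ 0.1 -0.1  0.1] roll -0.0 rows 0.0046732685301060055
```

View pics/side2.png

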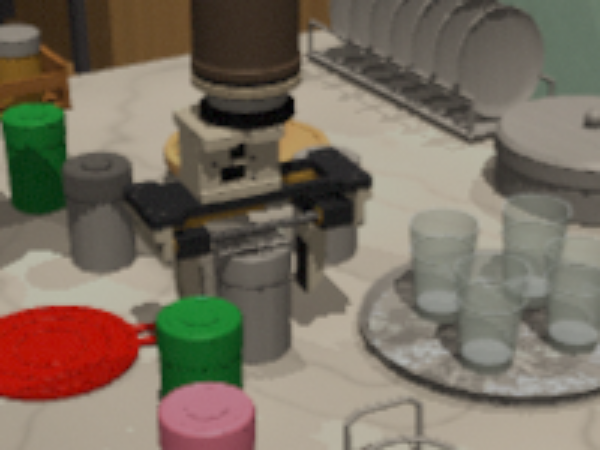

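The crop shows the tin between the open fingers, left at (205,280) and right at (308,265), with a gap on both sides. I close the gripper.

Emit:
jog_arm --increments '[{"slide": [0, 0, 0], "roll": 0, "gripper": 0.6}, {"slide": [0, 0, 0], "roll": 0, "gripper": 0.6}, {"slide": [0, 0, 0], "roll": 0, "gripper": 0.5}, {"slide": [0, 0, 0], "roll": 0, "gripper": 0.5}, {"slide": [0, 0, 0], "roll": 0, "gripper": 0.5}, {"slide": [0, 0, 0], "roll": 0, "gripper": 0.5}, {"slide": [0, 0, 0], "roll": 0, "gripper": 0.5}, {"slide": [0, 0, 0], "roll": 0, "gripper": 0.5}, {"slide": [0, 0, 0], "roll": 0, "gripper": 0.5}, {"slide": [0, 0, 0], "roll": 0, "gripper": 0.5}]' --newtons 30

```text
clock: 3.63
position: [0.497, 0.1196, 0.046]
ee_rot: [2.336, 2.1, 0.002]
force: [1.4, -0.1, 5.1]
width: 0.701
```

Emit:
jog_arm --increments '[{"slide": [0, 0, -8], "roll": 0, "gripper": 0.5}, {"slide": [0, 0, -20], "roll": 0, "gripper": 0.5}, {"slide": [0, 0, -35], "roll": 0, "gripper": 0.5}, {"slide": [0, 0, -50], "roll": 0, "gripper": 0.5}, {"slide": [0, 0, -65], "roll": 0, "gripper": 0.5}, {"slide": [0, 0, -80], "roll": 0, "gripper": 0.5}, {"slide": [0, 0, -95], "roll": 0, "gripper": 0.5}, {"slide": [0, 0, -110], "roll": 0, "gripper": 0.5}, {"slide": [0, 0, -125], "roll": 0, "gripper": 0.5}, {"slide": [0, 0, -135], "roll": 0, "gripper": 0.5}]'

```text
clock: 4.47
position: [0.4959, 0.1194, 0.1819]
ee_rot: [-2.336, -2.1, 0.001]
force: [-0.1, 0.0, -1.2]
width: 0.704
```

```bash
cat > wt.py <<'E'
from h import *
from cell import arm
import sys
f=[]
for i in range(12):
    arm.get_image("top"); f.append(arm.observe()["force"])
f=np.array(f)[2:];print(f.mean(0).round(2),f.std(0).round(2)); s=arm.observe();print(np.round(s["joint_efforts"],2),s["clock"],s["width"],s["position"])
g=arm.get_image("side");cv2.imwrite(sys.argv[1],g["frame"])
E
python3 wt.py pics/s3.png
```

```text
[ 0.18  0.08 -1.59] [0.39 0.43 0.45]
[-1.000e-02 -4.951e+01  4.720e+00 -2.796e+01 -6.000e-02  2.000e-02
  0.000e+00] 5.0667 0.7017202542646348 [0.4962592  0.11944855 0.18038395]
```

View pics/s3.png

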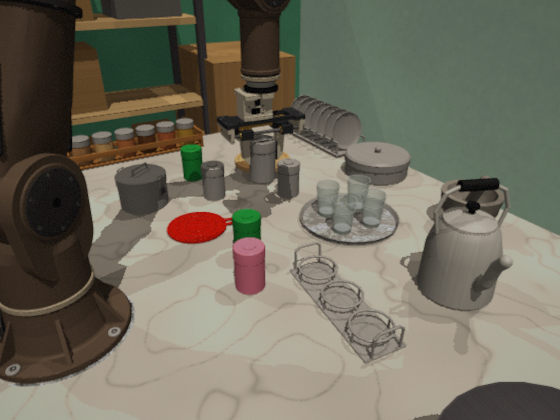

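The tin is hanging upright at side (263,160) and weighs about 1.6 N (≈160 g), so it is a light one. I carry it to ring 3.

```bash
python3 to.py .4647 -.3166 .181
```

```text
pos [0.4963 0.1195 0.1805] jaw -6.1 tilt 0.02 F [ 0.3   0.25 -1.62] w 0.703 t 5.1167
slide [-4.37e+02  1.47e+01 -4.00e-01] roll 0.0003 rows 10.484661553812693
```

Emit:
jog_arm --increments '[{"slide": [-10, 0, 0], "roll": 0, "gripper": 0.5}, {"slide": [-30, 1, 0], "roll": 0, "gripper": 0.5}, {"slide": [-58, 2, 0], "roll": 0, "gripper": 0.5}, {"slide": [-88, 3, 0], "roll": 0, "gripper": 0.5}, {"slide": [-118, 4, 0], "roll": 0, "gripper": 0.5}, {"slide": [-148, 5, 0], "roll": 0, "gripper": 0.5}, {"slide": [-178, 6, 0], "roll": 0, "gripper": 0.5}, {"slide": [-208, 7, 0], "roll": 0, "gripper": 0.5}, {"slide": [-238, 8, 0], "roll": 0, "gripper": 0.5}, {"slide": [-268, 9, 0], "roll": 0, "gripper": 0.5}]'

```text
clock: 5.95
position: [0.4762, -0.1501, 0.1809]
ee_rot: [2.336, 2.1, 0.0]
force: [0.2, -0.4, -1.0]
width: 0.705
```

Emit:
jog_arm --increments '[{"slide": [-30, 1, 0], "roll": 0, "gripper": 0.5}, {"slide": [-60, 2, 0], "roll": 0, "gripper": 0.5}, {"slide": [-90, 3, 0], "roll": 0, "gripper": 0.5}, {"slide": [-118, 4, 0], "roll": 0, "gripper": 0.5}, {"slide": [-142, 5, 0], "roll": 0, "gripper": 0.5}, {"slide": [-158, 5.5, 0], "roll": 0, "gripper": 0.5}, {"slide": [-166, 6, 0], "roll": 0, "gripper": 0.5}, {"slide": [-169, 6, 0], "roll": 0, "gripper": 0.5}, {"slide": [-169, 6, 0], "roll": 0, "gripper": 0.5}, {"slide": [-169, 6, 0], "roll": 0, "gripper": 0.5}]'

```text
clock: 6.78
position: [0.4652, -0.3155, 0.1805]
ee_rot: [-2.334, -2.101, -0.001]
force: [-0.2, 1.4, -1.5]
width: 0.702
```

```bash
python3 to.py .4647 -.3166 .05
cat > look.py <<'E'
from h import *
from cell import arm
import sys
tag=sys.argv[1];a,b=[],[]
ims=[]
for n,(v,u) in (("top",(180,310)),("side",(190,240))):
    g=arm.get_image(n);np.savez(n+tag+".npz",**g);ims.append(cv2.resize(g["frame"][v-60 if n=="side" else v-60:v+140,u-20:u+180],None,fx=2,fy=2,interpolation=cv2.INTER_CUBIC))
cv2.imwrite(f"pics/l{tag}.png",np.hstack(ims))
E
python3 look.py 4; python3 to.py .4647 -.3166 .05
```

```text
pos [ 0.4652 -0.3155  0.1805] jaw -6.0 tilt 0.06 F [-0.16  1.38 -1.48] w 0.702 t 6.7833
slide [ -1.3  -0.3 130.5] roll 0.0014 rows 3.1306116234490857
pos [ 0.4654 -0.3151  0.1806] jaw -6.0 tilt 0.05 F [-0.29 -0.11 -1.34] w 0.702 t 6.8833
slide [ -1.7  -0.6 130.6] roll 0.0023 rows 3.1327864232669556
```

View pics/l4.png

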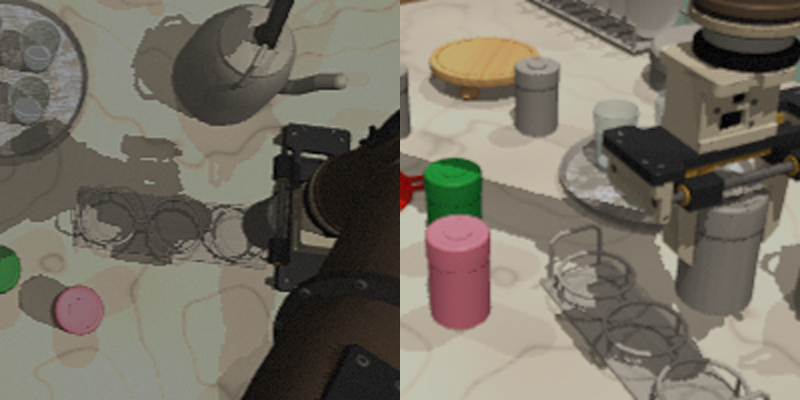

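The tin hangs over ring 3 (side crop (715,260), ring (705,390)). I fit its axis in the same camera to check against the ring centre.

```bash
cat > tinfit.py <<'E'
from h import *
from scipy.optimize import least_squares
import sys
def fit(tag,c,z0,z1,n="side"):
    g=dict(np.load(n+tag+".npz"));P=world(g).reshape(-1,3);P=P[np.isfinite(P[:,0])]
    q=P[(np.hypot(P[:,0]-c[0],P[:,1]-c[1])<.042)&(P[:,2]>z0)&(P[:,2]<z1)]
    for r_ in(.012,.006,.004):
        r=least_squares(lambda c:np.hypot(*(q[:,:2]-c).T)-.032,c,loss="soft_l1",f_scale=.001);c=r.x
        q=q[abs(np.hypot(*(q[:,:2]-c).T)-.032)<r_]
    print(n,len(q),c.round(4),"rms",np.sqrt(np.mean((np.hypot(*(q[:,:2]-c).T)-.032)**2)).round(4),"zmin",P[(np.hypot(P[:,0]-c[0],P[:,1]-c[1])<.034)][:,2].min().round(4))
    return c
if __name__=="__main__":
    t,x,y,a,b=sys.argv[1:6];fit(t,np.array([float(x),float(y)]),float(a),float(b))
E
python3 tinfit.py 4 .465 -.316 .14 .175; python3 tinfit.py 0 .643 .240 .02 .09;python3 tinfit.py 0 .4545 .336 .02 .09; python3 tinfit.py 0 .4965 .1195 .02 .09
```

```text
side 698 [ 0.4643 -0.3132] rms 0.0008 zmin 0.001
side 456 [0.6451 0.2421] rms 0.0015 zmin -0.0034
side 484 [0.4541 0.3393] rms 0.0016 zmin -0.0028
side 506 [0.4966 0.1213] rms 0.0014 zmin -0.0014
```

Emit:
jog_arm --increments '[{"slide": [-1.7, -0.6, 5], "roll": 0, "gripper": 0.5}, {"slide": [-1.7, -0.6, 15], "roll": 0, "gripper": 0.5}, {"slide": [-1.7, -0.6, 30], "roll": 0, "gripper": 0.5}, {"slide": [-1.7, -0.6, 45], "roll": 0, "gripper": 0.5}, {"slide": [-1.7, -0.6, 60], "roll": 0, "gripper": 0.5}, {"slide": [-1.7, -0.6, 75], "roll": 0, "gripper": 0.5}, {"slide": [-1.7, -0.6, 88], "roll": 0, "gripper": 0.5}, {"slide": [-1.7, -0.6, 95], "roll": 0, "gripper": 0.5}, {"slide": [-1.7, -0.6, 95], "roll": 0, "gripper": 0.5}, {"slide": [-1.7, -0.6, 95], "roll": 0, "gripper": 0.5}]'

```text
clock: 7.72
position: [0.4641, -0.318, 0.0854]
ee_rot: [-2.335, -2.1, 0.001]
force: [0.1, -1.0, 0.1]
width: 0.704
```

```bash
python3 look.py 5; python3 to.py .4647 -.3166 .05; python3 tinfit.py 5 .4647 -.3166 .04 .09
python3 - <<'E'
from h import *
g=dict(np.load("side5.npz"))
cv2.imwrite("pics/s5.png",cv2.resize(g["frame"][240:360,280:440],None,fx=5,fy=5,interpolation=cv2.INTER_CUBIC))
E
```

```text
pos [ 0.4647 -0.3185  0.0863] jaw -6.1 tilt 0.06 F [-0.7   0.57 -1.01] w 0.7 t 7.8167
slide [ 1.9 -0.2 36.3] roll 0.0004 rows 0.8721925820907327
side 770 [ 0.4632 -0.3163] rms 0.0008 zmin 0.0015
```

View pics/s5.png

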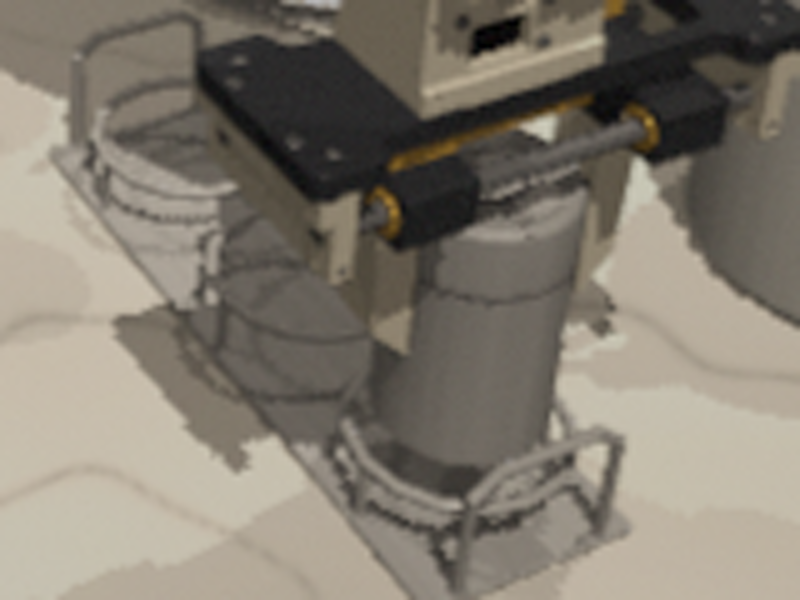

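The tin base sits just above ring 3 and looks centred in it (base at (470,460), ring at (455,480) in the crop). I lower it.

Emit:
jog_arm --increments '[{"slide": [1.2, 0, 0], "roll": 0, "gripper": 0.5}, {"slide": [1.2, 0, 5], "roll": 0, "gripper": 0.5}, {"slide": [1.2, 0, 10], "roll": 0, "gripper": 0.5}, {"slide": [1.2, 0, 15], "roll": 0, "gripper": 0.5}, {"slide": [1.2, 0, 20], "roll": 0, "gripper": 0.5}, {"slide": [1.2, 0, 25], "roll": 0, "gripper": 0.5}, {"slide": [1.2, 0, 30], "roll": 0, "gripper": 0.5}, {"slide": [1.2, 0, 34], "roll": 0, "gripper": 0.5}, {"slide": [1.2, 0, 35], "roll": 0, "gripper": 0.5}, {"slide": [1.2, 0, 35], "roll": 0, "gripper": 0.5}]'

```text
clock: 8.65
position: [0.4642, -0.317, 0.0504]
ee_rot: [-2.336, -2.1, 0.0]
force: [0.3, 0.5, -1.6]
width: 0.704
```

```bash
python3 look.py 6; python3 to.py .4647 -.3166 .05; python3 tinfit.py 6 .4647 -.3166 .04 .075
python3 - <<'E'
from h import *
g=dict(np.load("side6.npz"))
cv2.imwrite("pics/s6.png",cv2.resize(g["frame"][240:360,280:440],None,fx=5,fy=5,interpolation=cv2.INTER_CUBIC))
E
```

```text
pos [ 0.4645 -0.3172  0.0508] jaw -6.1 tilt 0.01 F [-0.21  0.84 -2.62] w 0.7 t 8.75
slide [0.6 0.2 0.8] roll 0.0003 rows 0.023608050469704336
side 467 [ 0.463 -0.315] rms 0.0009 zmin 0.002
```

View pics/s6.png

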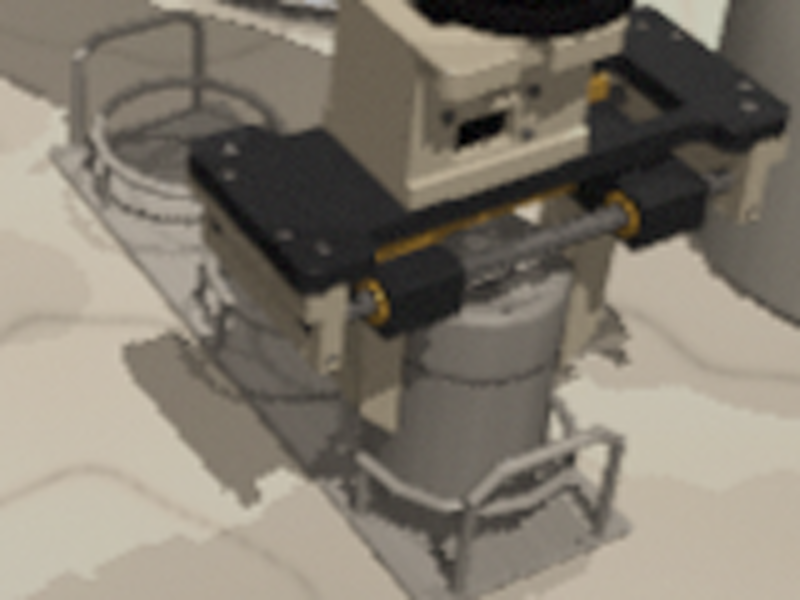

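The tin is inside ring 3, behind its front wire at (460,500). I lower the last millimetre and release.

Emit:
jog_arm --increments '[{"slide": [0, 0, 0.5], "roll": 0, "gripper": 0.5}, {"slide": [0, 0, 1], "roll": 0, "gripper": 0.5}, {"slide": [0, 0, 1.4], "roll": 0, "gripper": 0.5}, {"slide": [0, 0, 1.4], "roll": 0, "gripper": 0.5}, {"slide": [0, 0, 1.4], "roll": 0, "gripper": 0.72}, {"slide": [0, 0, 1.4], "roll": 0, "gripper": 0.76}, {"slide": [0, 0, 1.4], "roll": 0, "gripper": 0.85}, {"slide": [0, 0, 1.4], "roll": 0, "gripper": 1}, {"slide": [0, 0, 1.4], "roll": 0, "gripper": 1}, {"slide": [0, 0, 1.4], "roll": 0, "gripper": 1}]'

```text
clock: 9.58
position: [0.4644, -0.317, 0.0493]
ee_rot: [-2.336, -2.101, 0.0]
force: [0.4, -0.2, 0.5]
width: 0.985
```

```bash
python3 look.py 7; python3 to.py .4647 -.3166 .19
```

```text
pos [ 0.4644 -0.317   0.0493] jaw -6.1 tilt 0.0 F [ 0.9  -0.33 -0.56] w 0.996 t 9.6833
slide [   0.5    0.3 -140.7] roll 0.0004 rows 3.3747602766733533
```

View pics/l7.png

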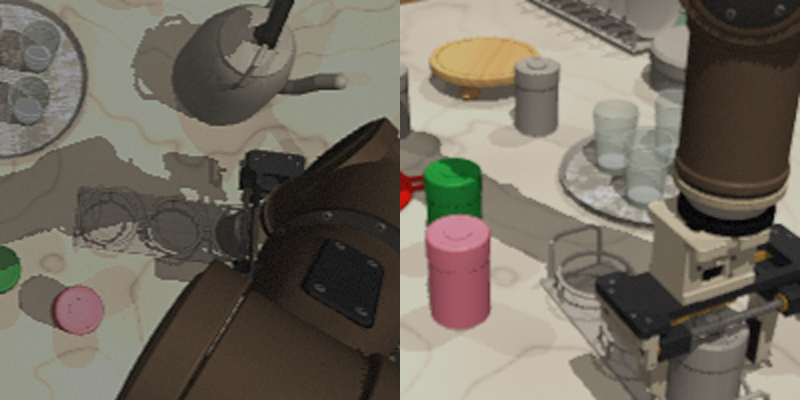

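Ring 3 is loaded and the fingers are open around the tin (side crop (705,365)). I raise and go to the far tin C at about (0.6435, 0.240).

Emit:
jog_arm --increments '[{"slide": [0, 0, -8], "roll": 0, "gripper": 1}, {"slide": [0, 0, -20], "roll": 0, "gripper": 1}, {"slide": [0, 0, -38], "roll": 0, "gripper": 1}, {"slide": [0, 0, -58], "roll": 0, "gripper": 1}, {"slide": [0, 0, -78], "roll": 0, "gripper": 1}, {"slide": [0, 0, -98], "roll": 0, "gripper": 1}, {"slide": [0, 0, -118], "roll": 0, "gripper": 1}, {"slide": [0, 0, -132], "roll": 0, "gripper": 1}, {"slide": [0, 0, -140], "roll": 0, "gripper": 1}, {"slide": [0, 0, -140], "roll": 0, "gripper": 1}]'

```text
clock: 10.52
position: [0.4652, -0.3178, 0.1918]
ee_rot: [2.334, 2.098, 0.002]
force: [0.1, 0.0, -0.7]
width: 0.998
```

```bash
python3 look.py 8; python3 to.py .4545 .336 .189;python3 to.py .6435 .24 .189
python3 tinfit.py 8 .4647 -.3166 .04 .09
```

```text
pos [ 0.4643 -0.3168  0.1894] jaw -6.1 tilt 0.02 F [ 0.18  0.47 -0.91] w 0.999 t 10.6167
slide [ 6.481e+02 -7.880e+01  4.000e-01] roll 0.0005 rows 15.657609471337397
pos [ 0.4643 -0.3168  0.1894] jaw -6.1 tilt 0.02 F [ 0.18  0.47 -0.91] w 0.999 t 10.6167
slide [5.727e+02 1.193e+02 5.000e-01] roll 0.0005 rows 14.027813033348274
side 820 [ 0.4633 -0.3153] rms 0.0009 zmin 0.0015
```

View pics/l8.png

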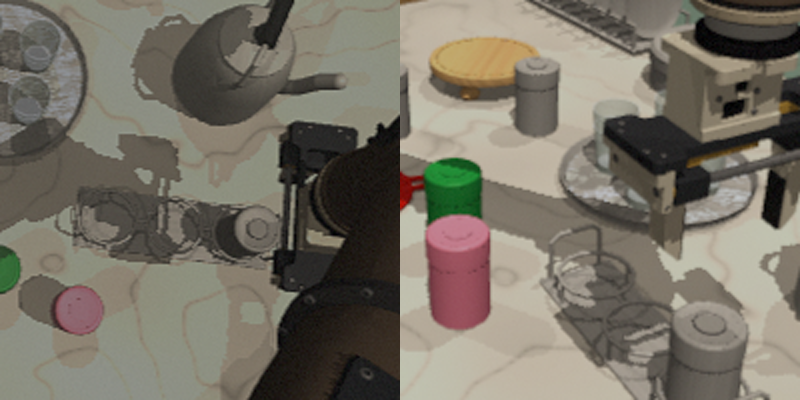

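Tin 1 stands upright in ring 3 (top crop (257,230)). Next is the tin at (0.4545, 0.337).

Emit:
jog_arm --increments '[{"slide": [15, -2, 0], "roll": 0, "gripper": 1}, {"slide": [45, -5, 0], "roll": 0, "gripper": 1}, {"slide": [80, -10, 0], "roll": 0, "gripper": 1}, {"slide": [117, -14, 0], "roll": 0, "gripper": 1}, {"slide": [154, -18, 0], "roll": 0, "gripper": 1}, {"slide": [191, -22, 0], "roll": 0, "gripper": 1}, {"slide": [228, -27, 0], "roll": 0, "gripper": 1}, {"slide": [265, -31, 0], "roll": 0, "gripper": 1}, {"slide": [302, -36, 0], "roll": 0, "gripper": 1}, {"slide": [339, -40, 0], "roll": 0, "gripper": 1}]'

```text
clock: 11.45
position: [0.4592, 0.026, 0.1885]
ee_rot: [-2.335, -2.1, 0.002]
force: [0.5, 0.1, 0.1]
width: 1.0
```

Emit:
jog_arm --increments '[{"slide": [37, -5, 0], "roll": 0, "gripper": 1}, {"slide": [74, -9, 0], "roll": 0, "gripper": 1}, {"slide": [111, -14, 0], "roll": 0, "gripper": 1}, {"slide": [148, -19, 0], "roll": 0, "gripper": 1}, {"slide": [185, -23, 0], "roll": 0, "gripper": 1}, {"slide": [222, -28, 0], "roll": 0, "gripper": 1}, {"slide": [255, -32, 0], "roll": 0, "gripper": 1}, {"slide": [285, -36, 0], "roll": 0, "gripper": 1}, {"slide": [305, -38, 0], "roll": 0, "gripper": 1}, {"slide": [310, -39, 0], "roll": 0, "gripper": 1}]'

```text
clock: 12.28
position: [0.4529, 0.3408, 0.1877]
ee_rot: [-2.33, -2.106, 0.002]
force: [-0.3, 0.1, -0.3]
width: 1.0
```

```bash
python3 wt.py pics/s9.png;  python3 to.py .4545 .337 .046
```

```text
[ 0.14 -0.    0.27] [0.55 0.46 0.27]
[ 1.200e-01 -5.751e+01  4.850e+00 -2.885e+01 -5.000e-02 -2.000e-02
  0.000e+00] 12.8833 1.0038452260518103 [0.45470679 0.33629049 0.18949011]
pos [0.4546 0.3364 0.1895] jaw -6.1 tilt 0.01 F [ 0.4  -0.53 -0.28] w 1.005 t 12.9333
slide [  0.5  -0.2 143.5] roll -0.0 rows 3.4401569576302347
```

View pics/s9.png

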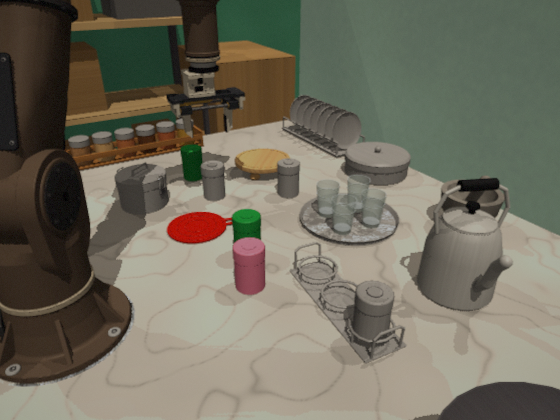

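The gripper is centred above the tin at (213,180), and the unloaded baseline is +0.3 N. I descend and grip.

Emit:
jog_arm --increments '[{"slide": [0, 0, 10], "roll": 0, "gripper": 1}, {"slide": [0, 0, 28], "roll": 0, "gripper": 1}, {"slide": [0, 0, 46], "roll": 0, "gripper": 1}, {"slide": [0, 0, 64], "roll": 0, "gripper": 1}, {"slide": [0, 0, 82], "roll": 0, "gripper": 1}, {"slide": [0, 0, 100], "roll": 0, "gripper": 1}, {"slide": [0, 0, 118], "roll": 0, "gripper": 1}, {"slide": [0, 0, 133], "roll": 0, "gripper": 1}, {"slide": [0, 0, 141], "roll": 0, "gripper": 1}, {"slide": [0, 0, 143], "roll": 0, "gripper": 1}]'

```text
clock: 13.77
position: [0.4536, 0.3359, 0.0445]
ee_rot: [2.336, 2.1, -0.004]
force: [0.3, -0.5, -0.0]
width: 1.0
```

Emit:
jog_arm --increments '[{"slide": [0, 0, 0], "roll": 0, "gripper": 0.8}, {"slide": [0, 0, 0], "roll": 0, "gripper": 0.6}, {"slide": [0, 0, 0], "roll": 0, "gripper": 0.5}, {"slide": [0, 0, 0], "roll": 0, "gripper": 0.5}, {"slide": [0, 0, 0], "roll": 0, "gripper": 0.5}, {"slide": [0, 0, 0], "roll": 0, "gripper": 0.5}, {"slide": [0, 0, 0], "roll": 0, "gripper": 0.5}, {"slide": [0, 0, 0], "roll": 0, "gripper": 0.5}, {"slide": [0, 0, 0], "roll": 0, "gripper": 0.5}, {"slide": [0, 0, 0], "roll": 0, "gripper": 0.5}]' --newtons 30

```text
clock: 14.6
position: [0.4557, 0.3371, 0.0472]
ee_rot: [2.336, 2.1, 0.004]
force: [2.2, -0.9, 6.6]
width: 0.697
```

Emit:
jog_arm --increments '[{"slide": [0, 0, -8], "roll": 0, "gripper": 0.5}, {"slide": [0, 0, -20], "roll": 0, "gripper": 0.5}, {"slide": [0, 0, -35], "roll": 0, "gripper": 0.5}, {"slide": [0, 0, -50], "roll": 0, "gripper": 0.5}, {"slide": [0, 0, -65], "roll": 0, "gripper": 0.5}, {"slide": [0, 0, -80], "roll": 0, "gripper": 0.5}, {"slide": [0, 0, -95], "roll": 0, "gripper": 0.5}, {"slide": [0, 0, -110], "roll": 0, "gripper": 0.5}, {"slide": [0, 0, -125], "roll": 0, "gripper": 0.5}, {"slide": [0, 0, -135], "roll": 0, "gripper": 0.5}]'

```text
clock: 15.43
position: [0.454, 0.3365, 0.1825]
ee_rot: [-2.336, -2.101, 0.001]
force: [-1.1, -0.1, -3.3]
width: 0.702
```

```bash
python3 wt.py pics/s10.png;  python3 to.py .4848 -.128 .181
```

```text
[ 0.11  0.11 -3.6 ] [0.35 0.46 0.39]
[-1.000e-02 -5.969e+01  5.080e+00 -2.973e+01 -6.000e-02 -2.000e-02
  0.000e+00] 16.0333 0.7029563750001573 [0.45443632 0.33653516 0.18094825]
pos [0.4545 0.3366 0.1811] jaw -6.1 tilt 0.02 F [-0.09  0.27 -3.98] w 0.699 t 16.0833
slide [-4.588e+02  7.930e+01  2.000e-01] roll 0.0003 rows 11.165877511046297
```

View pics/s10.png

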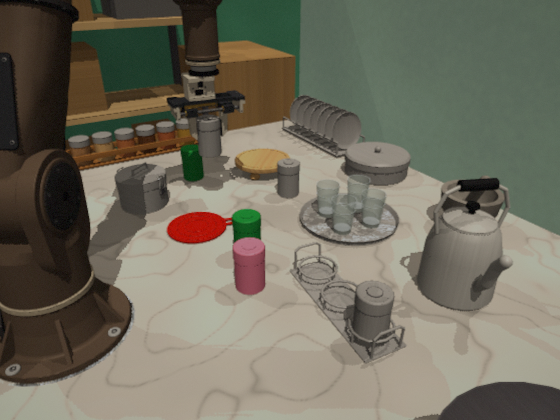

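This one reads −3.6 N (≈370 g), so it is the full tin. I set it back down on its spot and fetch the last one.

Emit:
jog_arm --increments '[{"slide": [0, 0, 10], "roll": 0, "gripper": 0.5}, {"slide": [0, 0, 30], "roll": 0, "gripper": 0.5}, {"slide": [0, 0, 50], "roll": 0, "gripper": 0.5}, {"slide": [0, 0, 70], "roll": 0, "gripper": 0.5}, {"slide": [0, 0, 90], "roll": 0, "gripper": 0.5}, {"slide": [0, 0, 108], "roll": 0, "gripper": 0.5}, {"slide": [0, 0, 121], "roll": 0, "gripper": 0.5}, {"slide": [0, 0, 129], "roll": 0, "gripper": 0.5}, {"slide": [0, 0, 132], "roll": 0, "gripper": 0.5}, {"slide": [0, 0, 132], "roll": 0, "gripper": 0.5}]'

```text
clock: 16.92
position: [0.4543, 0.3364, 0.0487]
ee_rot: [2.336, 2.1, -0.002]
force: [-0.4, 0.4, -3.9]
width: 0.699
```

```bash
python3 wt.py pics/s11.png
```

```text
[-0.16  0.08 -3.42] [0.63 0.6  0.53]
[-0.000e+00 -6.642e+01  5.870e+00 -2.273e+01 -5.000e-02 -2.000e-02
 -0.000e+00] 17.5167 0.7050016039691932 [0.45459663 0.33677611 0.04948041]
```

Emit:
jog_arm --increments '[{"slide": [0, 0, 1], "roll": 0, "gripper": 0.5}, {"slide": [0, 0, 2], "roll": 0, "gripper": 0.5}, {"slide": [0, 0, 2.7], "roll": 0, "gripper": 0.5}, {"slide": [0, 0, 3.2], "roll": 0, "gripper": 0.5}, {"slide": [0, 0, 3.2], "roll": 0, "gripper": 0.5}, {"slide": [0, 0, 3.2], "roll": 0, "gripper": 0.73}, {"slide": [0, 0, 3.2], "roll": 0, "gripper": 0.78}, {"slide": [0, 0, 3.2], "roll": 0, "gripper": 1}, {"slide": [0, 0, 3.2], "roll": 0, "gripper": 1}, {"slide": [0, 0, 3.2], "roll": 0, "gripper": 1}]'

```text
clock: 18.4
position: [0.4546, 0.3367, 0.0461]
ee_rot: [2.336, 2.101, 0.0]
force: [0.4, 0.7, 0.1]
width: 0.949
```

Emit:
jog_arm --increments '[{"slide": [0, 0, -8], "roll": 0, "gripper": 1}, {"slide": [0, 0, -20], "roll": 0, "gripper": 1}, {"slide": [0, 0, -38], "roll": 0, "gripper": 1}, {"slide": [0, 0, -58], "roll": 0, "gripper": 1}, {"slide": [0, 0, -78], "roll": 0, "gripper": 1}, {"slide": [0, 0, -98], "roll": 0, "gripper": 1}, {"slide": [0, 0, -118], "roll": 0, "gripper": 1}, {"slide": [0, 0, -132], "roll": 0, "gripper": 1}, {"slide": [0, 0, -140], "roll": 0, "gripper": 1}, {"slide": [0, 0, -140], "roll": 0, "gripper": 1}]'

```text
clock: 19.23
position: [0.4554, 0.3373, 0.1882]
ee_rot: [-2.336, -2.1, -0.005]
force: [0.3, 0.8, 1.0]
width: 1.003
```

```bash
python3 to.py .6435 .241 .186
```

```text
pos [0.4554 0.3373 0.1882] jaw -6.1 tilt 0.19 F [0.25 0.81 0.98] w 1.003 t 19.2333
slide [-75.8 197.3   2.4] roll 0.0003 rows 5.067975606684157
```

Emit:
jog_arm --increments '[{"slide": [-8, 22, 0], "roll": 0, "gripper": 1}, {"slide": [-22, 57, 0], "roll": 0, "gripper": 1}, {"slide": [-35, 92, 0], "roll": 0, "gripper": 1}, {"slide": [-48, 127, 0], "roll": 0, "gripper": 1}, {"slide": [-62, 162, 0], "roll": 0, "gripper": 1}, {"slide": [-71, 185, 0], "roll": 0, "gripper": 1}, {"slide": [-75, 196, 0], "roll": 0, "gripper": 1}, {"slide": [-75, 197, 0], "roll": 0, "gripper": 1}, {"slide": [-75, 197, 0], "roll": 0, "gripper": 1}, {"slide": [-75, 197, 0], "roll": 0, "gripper": 1}]'

```text
clock: 20.07
position: [0.6409, 0.2429, 0.1855]
ee_rot: [-2.333, -2.102, 0.001]
force: [-0.6, 0.7, -0.6]
width: 0.997
```

```bash
python3 wt.py pics/s12.png;python3 to.py .6435 .241 .046
```

```text
[ 0.15  0.11 -0.11] [0.43 0.6  0.51]
[-1.000e-01 -7.444e+01  7.620e+00 -3.059e+01 -7.000e-02  1.000e-02
 -0.000e+00] 20.6667 0.9968221074322252 [0.64251162 0.24124178 0.18620581]
pos [0.6425 0.2412 0.1862] jaw -6.1 tilt 0.0 F [ 0.43  0.37 -0.75] w 1.003 t 20.7167
slide [-1.000e-01  1.000e+00  1.402e+02] roll 0.0003 rows 3.3610882503288138
```

View pics/s12.png

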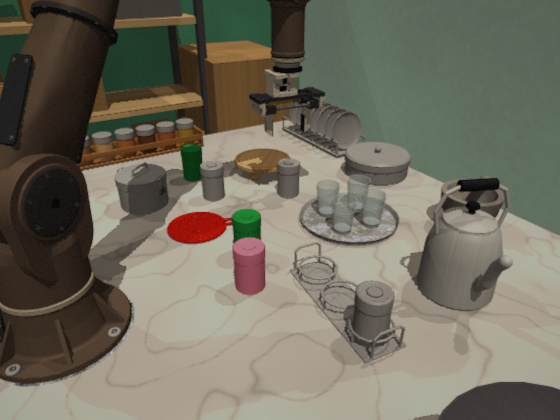

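The full tin is back upright at (213,180). The gripper hovers over the last tin (288,177). I descend, grip and lift.

Emit:
jog_arm --increments '[{"slide": [0, 1, 10], "roll": 0, "gripper": 1}, {"slide": [0, 1, 28], "roll": 0, "gripper": 1}, {"slide": [0, 1, 46], "roll": 0, "gripper": 1}, {"slide": [0, 1, 64], "roll": 0, "gripper": 1}, {"slide": [0, 1, 82], "roll": 0, "gripper": 1}, {"slide": [0, 1, 100], "roll": 0, "gripper": 1}, {"slide": [0, 1, 118], "roll": 0, "gripper": 1}, {"slide": [0, 1, 131], "roll": 0, "gripper": 1}, {"slide": [0, 1, 138], "roll": 0, "gripper": 1}, {"slide": [0, 1, 140], "roll": 0, "gripper": 1}]'

```text
clock: 21.55
position: [0.6427, 0.2408, 0.0444]
ee_rot: [-2.336, -2.1, 0.003]
force: [-1.4, -0.5, 0.4]
width: 1.0
```

Emit:
jog_arm --increments '[{"slide": [0, 0, 0], "roll": 0, "gripper": 0.8}, {"slide": [0, 0, 0], "roll": 0, "gripper": 0.6}, {"slide": [0, 0, 0], "roll": 0, "gripper": 0.5}, {"slide": [0, 0, 0], "roll": 0, "gripper": 0.5}, {"slide": [0, 0, 0], "roll": 0, "gripper": 0.5}, {"slide": [0, 0, 0], "roll": 0, "gripper": 0.5}, {"slide": [0, 0, 0], "roll": 0, "gripper": 0.5}, {"slide": [0, 0, 0], "roll": 0, "gripper": 0.5}, {"slide": [0, 0, 0], "roll": 0, "gripper": 0.5}, {"slide": [0, 0, 0], "roll": 0, "gripper": 0.5}]' --newtons 30

```text
clock: 22.38
position: [0.6446, 0.2413, 0.0472]
ee_rot: [2.336, 2.1, 0.004]
force: [1.8, 0.5, 6.0]
width: 0.699
```

Emit:
jog_arm --increments '[{"slide": [0, 0, -8], "roll": 0, "gripper": 0.5}, {"slide": [0, 0, -20], "roll": 0, "gripper": 0.5}, {"slide": [0, 0, -35], "roll": 0, "gripper": 0.5}, {"slide": [0, 0, -50], "roll": 0, "gripper": 0.5}, {"slide": [0, 0, -65], "roll": 0, "gripper": 0.5}, {"slide": [0, 0, -80], "roll": 0, "gripper": 0.5}, {"slide": [0, 0, -95], "roll": 0, "gripper": 0.5}, {"slide": [0, 0, -110], "roll": 0, "gripper": 0.5}, {"slide": [0, 0, -130], "roll": 0, "gripper": 0.5}, {"slide": [0, 0, -145], "roll": 0, "gripper": 0.5}]'

```text
clock: 23.22
position: [0.6431, 0.241, 0.1932]
ee_rot: [-2.336, -2.1, -0.0]
force: [0.0, 0.0, -1.7]
width: 0.692
```

```bash
python3 wt.py pics/s13.png;  python3 to.py .4848 -.128 .191
```

```text
[ 0.11 -0.12 -2.27] [0.46 0.47 0.38]
[-2.000e-02 -7.551e+01  7.810e+00 -3.136e+01 -6.000e-02  2.000e-02
  0.000e+00] 23.8167 0.6968764795138674 [0.64329438 0.24104034 0.19057158]
pos [0.6434 0.2411 0.1907] jaw -6.1 tilt 0.03 F [ 0.57 -0.33 -1.44] w 0.7 t 23.8667
slide [-3.838e+02 -1.186e+02 -1.000e-01] roll 0.0003 rows 9.63273546036246
```

View pics/s13.png

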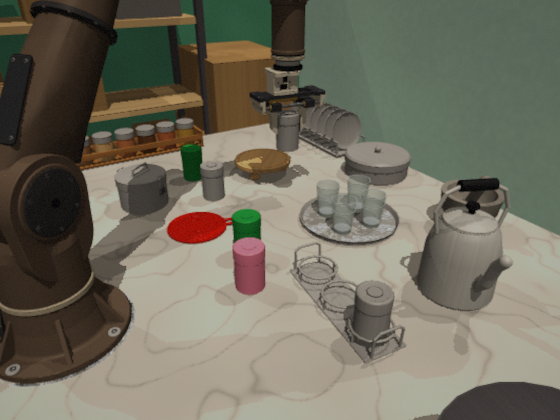

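The last tin reads −2.2 N (≈210 g), so it is light. I carry it to ring 1.

Emit:
jog_arm --increments '[{"slide": [-9, -3, 0], "roll": 0, "gripper": 0.5}, {"slide": [-28, -9, 0], "roll": 0, "gripper": 0.5}, {"slide": [-55, -17, 0], "roll": 0, "gripper": 0.5}, {"slide": [-84, -26, 0], "roll": 0, "gripper": 0.5}, {"slide": [-113, -35, 0], "roll": 0, "gripper": 0.5}, {"slide": [-142, -44, 0], "roll": 0, "gripper": 0.5}, {"slide": [-171, -53, 0], "roll": 0, "gripper": 0.5}, {"slide": [-200, -62, 0], "roll": 0, "gripper": 0.5}, {"slide": [-229, -71, 0], "roll": 0, "gripper": 0.5}, {"slide": [-258, -80, 0], "roll": 0, "gripper": 0.5}]'

```text
clock: 24.7
position: [0.5354, -0.0089, 0.1913]
ee_rot: [2.336, 2.1, 0.001]
force: [0.3, -0.8, -1.2]
width: 0.703
```

Emit:
jog_arm --increments '[{"slide": [-29, -9, 0], "roll": 0, "gripper": 0.5}, {"slide": [-56, -17, 0], "roll": 0, "gripper": 0.5}, {"slide": [-82, -25, 0], "roll": 0, "gripper": 0.5}, {"slide": [-103, -32, 0], "roll": 0, "gripper": 0.5}, {"slide": [-117, -36, 0], "roll": 0, "gripper": 0.5}, {"slide": [-124, -38, 0], "roll": 0, "gripper": 0.5}, {"slide": [-126, -39, 0], "roll": 0, "gripper": 0.5}, {"slide": [-126, -39, 0], "roll": 0, "gripper": 0.5}, {"slide": [-126, -39, 0], "roll": 0, "gripper": 0.5}, {"slide": [-126, -39, 0], "roll": 0, "gripper": 0.5}]'

```text
clock: 25.53
position: [0.485, -0.1269, 0.191]
ee_rot: [-2.334, -2.103, -0.0]
force: [0.2, 1.7, -1.0]
width: 0.698
```

```bash
python3 look.py 14; python3 to.py .4848 -.1282 .085;python3 tinfit.py 14 .4848 -.128 .15 .19
```

```text
pos [ 0.4849 -0.1271  0.191 ] jaw -6.0 tilt 0.01 F [ 0.05  0.39 -2.12] w 0.695 t 25.6333
slide [ -1.1   0.  106. ] roll 0.0021 rows 2.5421953387023732
side 578 [ 0.4834 -0.1261] rms 0.001 zmin 0.0015
```

View pics/l14.png

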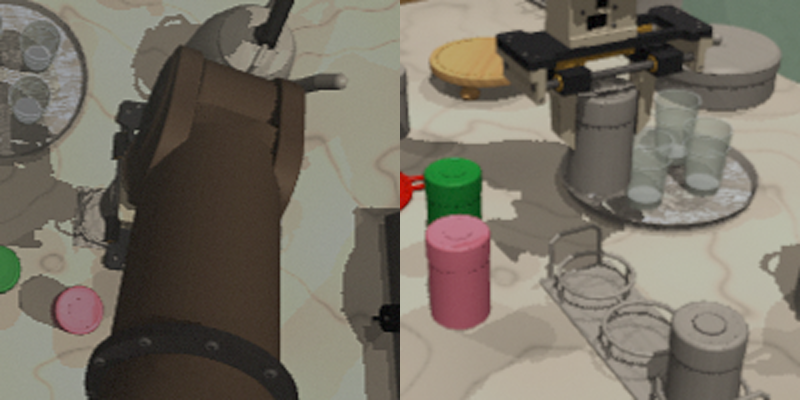

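The tin is above ring 1 (side crop (603,145), ring (595,280)). I lower to just above the ring.

Emit:
jog_arm --increments '[{"slide": [-1, 0, 8], "roll": 0, "gripper": 0.5}, {"slide": [-1, 0, 22], "roll": 0, "gripper": 0.5}, {"slide": [-1, 0, 37], "roll": 0, "gripper": 0.5}, {"slide": [-1, 0, 52], "roll": 0, "gripper": 0.5}, {"slide": [-1, 0, 67], "roll": 0, "gripper": 0.5}, {"slide": [-1, 0, 82], "roll": 0, "gripper": 0.5}, {"slide": [-1, 0, 95], "roll": 0, "gripper": 0.5}, {"slide": [-1, 0, 103], "roll": 0, "gripper": 0.5}, {"slide": [-1, 0, 106], "roll": 0, "gripper": 0.5}, {"slide": [-1, 0, 106], "roll": 0, "gripper": 0.5}]'

```text
clock: 26.47
position: [0.484, -0.129, 0.0844]
ee_rot: [-2.335, -2.1, 0.002]
force: [-0.1, 0.6, -2.1]
width: 0.698
```

```bash
python3 look.py 15; python3 to.py .4848 -.1282 .05;python3 tinfit.py 15 .4848 -.128 .045 .08
python3 - <<'E'
from h import *
g=dict(np.load("side15.npz"))
cv2.imwrite("pics/s15.png",cv2.resize(g["frame"][200:320,250:410],None,fx=5,fy=5,interpolation=cv2.INTER_CUBIC))
E
```

```text
pos [ 0.4848 -0.1292  0.0855] jaw -6.1 tilt 0.04 F [ 0.79 -0.3  -2.19] w 0.697 t 26.5667
slide [ 1.  -0.1 35.5] roll 0.0004 rows 0.8513233101785822
side 422 [ 0.4828 -0.1283] rms 0.0011 zmin 0.0013
```

View pics/s15.png

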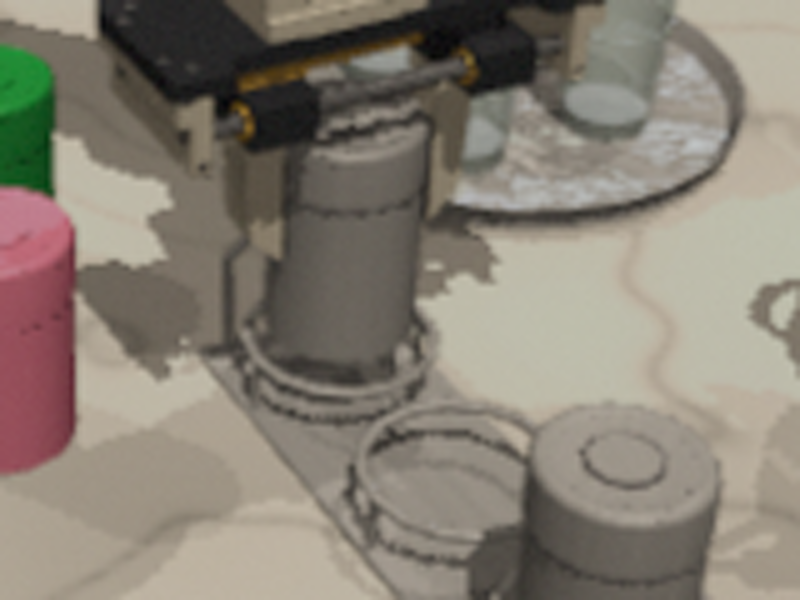

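The base spans columns 270–410 and the ring 240–437, so it is centred. I lower it.

Emit:
jog_arm --increments '[{"slide": [0.8, 0, 0], "roll": 0, "gripper": 0.5}, {"slide": [0.8, 0, 5], "roll": 0, "gripper": 0.5}, {"slide": [0.8, 0, 10], "roll": 0, "gripper": 0.5}, {"slide": [0.8, 0, 15], "roll": 0, "gripper": 0.5}, {"slide": [0.8, 0, 20], "roll": 0, "gripper": 0.5}, {"slide": [0.8, 0, 25], "roll": 0, "gripper": 0.5}, {"slide": [0.8, 0, 30], "roll": 0, "gripper": 0.5}, {"slide": [0.8, 0, 33], "roll": 0, "gripper": 0.5}, {"slide": [0.8, 0, 34], "roll": 0, "gripper": 0.5}, {"slide": [0.8, 0, 34], "roll": 0, "gripper": 0.5}]'

```text
clock: 27.4
position: [0.4842, -0.1283, 0.051]
ee_rot: [-2.336, -2.1, 0.0]
force: [-1.3, 0.9, 2.1]
width: 0.696
```

```bash
python3 wt.py pics/s16.png; python3 to.py .4848 -.1282 .05
python3 - <<'E'
import cv2
g=cv2.imread("pics/s16.png")
cv2.imwrite("pics/s16c.png",cv2.resize(g[200:320,250:410],None,fx=5,fy=5,interpolation=cv2.INTER_CUBIC))
E
```

```text
[-1.5   0.01  0.45] [0.71 0.51 1.28]
[ 1.000e-02 -5.646e+01  5.970e+00 -1.993e+01 -4.000e-02 -1.000e-02
 -0.000e+00] 28.0 0.6998561912531288 [ 0.48478809 -0.12830498  0.05112946]
pos [ 0.4849 -0.1283  0.0511] jaw -6.1 tilt 0.04 F [-0.12 -0.18 -2.01] w 0.699 t 28.05
slide [ 0.1 -0.1  1.1] roll 0.0005 rows 0.027828612914900384
```

View pics/s16c.png

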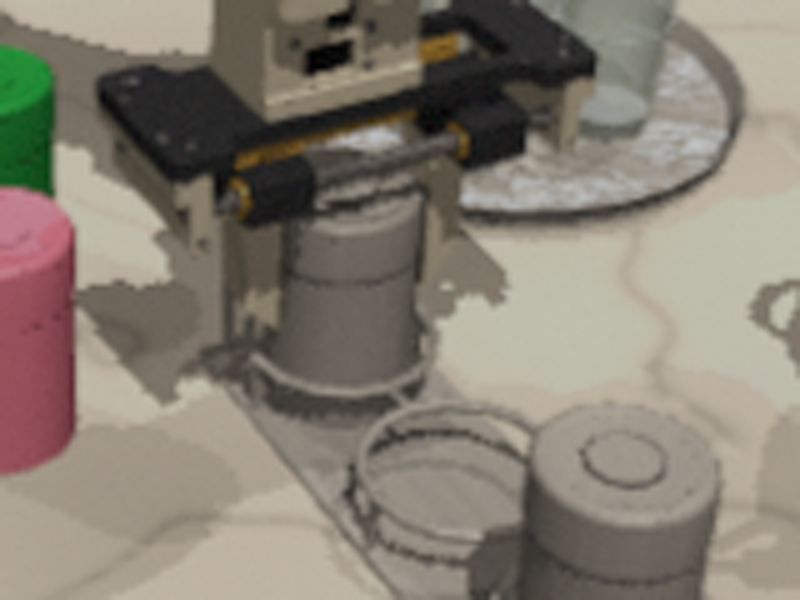

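It is in ring 1 and touching the base (force z is near zero). I release and rise.

Emit:
jog_arm --increments '[{"slide": [0, 0, 0.4], "roll": 0, "gripper": 0.5}, {"slide": [0, 0, 0.8], "roll": 0, "gripper": 0.5}, {"slide": [0, 0, 0.8], "roll": 0, "gripper": 0.5}, {"slide": [0, 0, 0.8], "roll": 0, "gripper": 0.72}, {"slide": [0, 0, 0.8], "roll": 0, "gripper": 0.76}, {"slide": [0, 0, 0.8], "roll": 0, "gripper": 0.85}, {"slide": [0, 0, 0.8], "roll": 0, "gripper": 1}, {"slide": [0, 0, 0.8], "roll": 0, "gripper": 1}, {"slide": [0, 0, 0.8], "roll": 0, "gripper": 1}, {"slide": [0, 0, 0.8], "roll": 0, "gripper": 1}]'

```text
clock: 28.88
position: [0.4845, -0.1283, 0.0503]
ee_rot: [2.336, 2.101, 0.0]
force: [-0.1, -0.3, 0.1]
width: 0.999
```

Emit:
jog_arm --increments '[{"slide": [0, 0, -8], "roll": 0, "gripper": 1}, {"slide": [0, 0, -20], "roll": 0, "gripper": 1}, {"slide": [0, 0, -38], "roll": 0, "gripper": 1}, {"slide": [0, 0, -58], "roll": 0, "gripper": 1}, {"slide": [0, 0, -78], "roll": 0, "gripper": 1}, {"slide": [0, 0, -98], "roll": 0, "gripper": 1}, {"slide": [0, 0, -118], "roll": 0, "gripper": 1}, {"slide": [0, 0, -132], "roll": 0, "gripper": 1}, {"slide": [0, 0, -140], "roll": 0, "gripper": 1}, {"slide": [0, 0, -140], "roll": 0, "gripper": 1}]'

```text
clock: 29.72
position: [0.4854, -0.1286, 0.1922]
ee_rot: [2.335, 2.099, 0.004]
force: [-0.2, 0.3, -0.4]
width: 0.999
```

```bash
python3 look.py 17; python3 to.py .4548 .3367 .189
```

```text
pos [ 0.4843 -0.1281  0.1901] jaw -6.1 tilt 0.01 F [-0.06 -0.4  -0.17] w 1.002 t 29.8167
slide [459.1 -78.5   1.2] roll 0.0006 rows 11.169425571305247
```

View pics/l17.png

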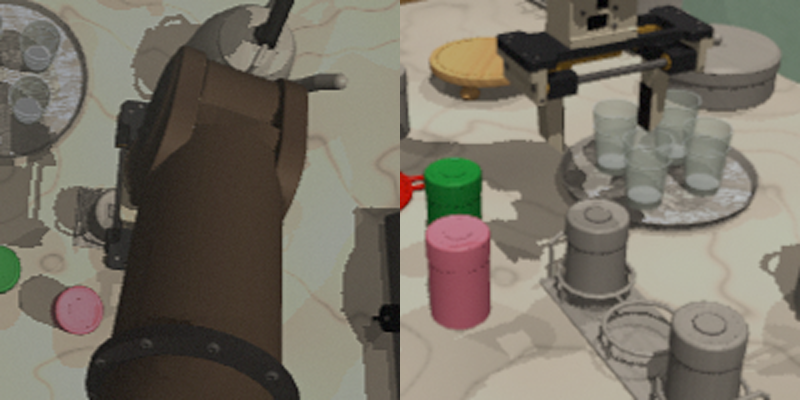

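Both light tins stand upright in rings 1 and 3 (side crop (598,245) and (707,350)). I return to the full tin.

Emit:
jog_arm --increments '[{"slide": [15, -3, 0], "roll": 0, "gripper": 1}, {"slide": [45, -8, 0], "roll": 0, "gripper": 1}, {"slide": [80, -14, 0], "roll": 0, "gripper": 1}, {"slide": [115, -20, 0], "roll": 0, "gripper": 1}, {"slide": [150, -26, 0], "roll": 0, "gripper": 1}, {"slide": [185, -32, 0], "roll": 0, "gripper": 1}, {"slide": [220, -38, 0], "roll": 0, "gripper": 1}, {"slide": [255, -44, 0], "roll": 0, "gripper": 1}, {"slide": [290, -50, 0], "roll": 0, "gripper": 1}, {"slide": [325, -56, 0], "roll": 0, "gripper": 1}]'

```text
clock: 30.65
position: [0.4621, 0.2022, 0.1891]
ee_rot: [-2.336, -2.1, 0.003]
force: [1.3, 0.7, 0.2]
width: 0.997
```

Emit:
jog_arm --increments '[{"slide": [35, -6, 0], "roll": 0, "gripper": 1}, {"slide": [68, -11, 0], "roll": 0, "gripper": 1}, {"slide": [98, -16, 0], "roll": 0, "gripper": 1}, {"slide": [120, -20, 0], "roll": 0, "gripper": 1}, {"slide": [131, -22, 0], "roll": 0, "gripper": 1}, {"slide": [134, -22, 0], "roll": 0, "gripper": 1}, {"slide": [134, -22, 0], "roll": 0, "gripper": 1}, {"slide": [134, -22, 0], "roll": 0, "gripper": 1}, {"slide": [134, -22, 0], "roll": 0, "gripper": 1}, {"slide": [134, -22, 0], "roll": 0, "gripper": 1}]'

```text
clock: 31.48
position: [0.4561, 0.3347, 0.1905]
ee_rot: [2.338, 2.098, -0.0]
force: [-0.3, -0.2, -1.0]
width: 1.003
```

```bash
python3 to.py .4548 .3367 .046
python3 - <<'E'
from cell import arm
import numpy as np,cv2
g=arm.get_image("side");np.savez("side18.npz",**g);cv2.imwrite("pics/s18.png",g["frame"])
E
python3 to.py .4548 .3367 .046; python3 tinfit.py 18 .4548 .3367 .02 .09
```

```text
pos [0.4561 0.3347 0.1905] jaw -6.2 tilt 0.02 F [-0.3  -0.2  -0.97] w 1.003 t 31.4833
slide [  1.9  -1.5 144.5] roll -0.0019 rows 3.4648813047863753
pos [0.4559 0.3351 0.1905] jaw -6.2 tilt 0.01 F [-1.08  0.41 -0.09] w 1.001 t 31.5333
slide [  1.5  -1.3 144.5] roll -0.0015 rows 3.4660852797519555
side 494 [0.4522 0.3389] rms 0.0016 zmin -0.0026
```

View pics/s18.png

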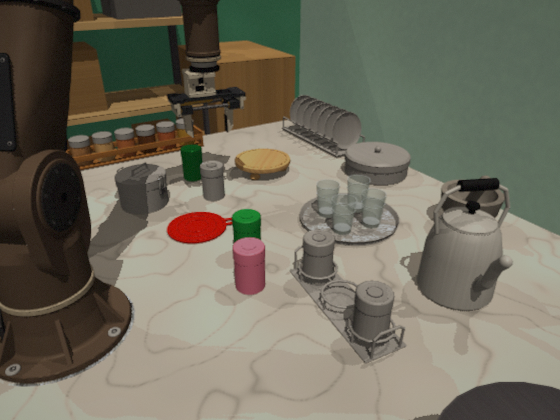

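The scene is in order: the full tin is at (212,180) and both light tins are in the caddy at (318,255) and (373,312). I descend, grip with 40 N and lift.

Emit:
jog_arm --increments '[{"slide": [1.5, -1.3, 10], "roll": 0, "gripper": 1}, {"slide": [1.5, -1.3, 28], "roll": 0, "gripper": 1}, {"slide": [1.5, -1.3, 46], "roll": 0, "gripper": 1}, {"slide": [1.5, -1.3, 64], "roll": 0, "gripper": 1}, {"slide": [1.5, -1.3, 82], "roll": 0, "gripper": 1}, {"slide": [1.5, -1.3, 100], "roll": 0, "gripper": 1}, {"slide": [1.5, -1.3, 118], "roll": 0, "gripper": 1}, {"slide": [1.5, -1.3, 134], "roll": 0, "gripper": 1}, {"slide": [1.5, -1.3, 142], "roll": 0, "gripper": 1}, {"slide": [1.5, -1.3, 144], "roll": 0, "gripper": 1}]'

```text
clock: 32.37
position: [0.4535, 0.3371, 0.0446]
ee_rot: [2.336, 2.1, -0.004]
force: [-0.7, 0.6, -0.7]
width: 1.0
```

Emit:
jog_arm --increments '[{"slide": [0, 0, 0], "roll": 0, "gripper": 0.8}, {"slide": [0, 0, 0], "roll": 0, "gripper": 0.6}, {"slide": [0, 0, 0], "roll": 0, "gripper": 0.5}, {"slide": [0, 0, 0], "roll": 0, "gripper": 0.5}, {"slide": [0, 0, 0], "roll": 0, "gripper": 0.5}, {"slide": [0, 0, 0], "roll": 0, "gripper": 0.5}, {"slide": [0, 0, 0], "roll": 0, "gripper": 0.5}, {"slide": [0, 0, 0], "roll": 0, "gripper": 0.5}, {"slide": [0, 0, 0], "roll": 0, "gripper": 0.5}, {"slide": [0, 0, 0], "roll": 0, "gripper": 0.5}]' --newtons 40

```text
clock: 33.2
position: [0.4549, 0.3384, 0.0471]
ee_rot: [-2.336, -2.101, -0.002]
force: [-0.6, 0.1, 6.8]
width: 0.703
```

Emit:
jog_arm --increments '[{"slide": [0, 0, -8], "roll": 0, "gripper": 0.5}, {"slide": [0, 0, -22], "roll": 0, "gripper": 0.5}, {"slide": [0, 0, -40], "roll": 0, "gripper": 0.5}, {"slide": [0, 0, -60], "roll": 0, "gripper": 0.5}, {"slide": [0, 0, -80], "roll": 0, "gripper": 0.5}, {"slide": [0, 0, -100], "roll": 0, "gripper": 0.5}, {"slide": [0, 0, -120], "roll": 0, "gripper": 0.5}, {"slide": [0, 0, -140], "roll": 0, "gripper": 0.5}, {"slide": [0, 0, -158], "roll": 0, "gripper": 0.5}, {"slide": [0, 0, -170], "roll": 0, "gripper": 0.5}]'

```text
clock: 34.03
position: [0.4544, 0.3379, 0.2183]
ee_rot: [-2.336, -2.1, -0.002]
force: [0.2, -0.2, -4.1]
width: 0.697
```

Emit:
jog_arm --increments '[{"slide": [0, 0, -3], "roll": 0, "gripper": 0.5}, {"slide": [0, 0, -5], "roll": 0, "gripper": 0.5}, {"slide": [0, 0, -5], "roll": 0, "gripper": 0.5}, {"slide": [0, 0, -5], "roll": 0, "gripper": 0.5}, {"slide": [0, 0, -5], "roll": 0, "gripper": 0.5}, {"slide": [0, 0, -5], "roll": 0, "gripper": 0.5}, {"slide": [0, 0, -5], "roll": 0, "gripper": 0.5}, {"slide": [0, 0, -5], "roll": 0, "gripper": 0.5}, {"slide": [0, 0, -5], "roll": 0, "gripper": 0.5}, {"slide": [0, 0, -5], "roll": 0, "gripper": 0.5}]'

```text
clock: 34.87
position: [0.4544, 0.338, 0.2213]
ee_rot: [2.336, 2.101, -0.0]
force: [-0.1, -0.9, -2.9]
width: 0.701
```

```bash
python3 wt.py pics/s19.png
python3 - <<'E'
from cell import arm
from h import *
g=arm.get_image("top");np.savez("top19.npz",**g);cv2.imwrite("pics/t19.png",g["frame"])
g=arm.get_image("side");np.savez("side19.npz",**g)
w=world(g);q=w.reshape(-1,3);q=q[np.hypot(q[:,0]-.4548,q[:,1]-.3367)<.034];q=q[q[:,2]>.05];print("bottom",q[:,2].min())
print(np.abs(arm.observe()["dq"]).max())
E
```

```text
[-0.32 -0.01 -3.52] [0.23 0.37 0.6 ]
[-0.000e+00 -5.892e+01  3.930e+00 -3.164e+01 -6.000e-02 -2.000e-02
  0.000e+00] 35.4667 0.7009669902970864 [0.45439718 0.3380021  0.22132983]
bottom 0.17299191259609994
0.0028076474080968488
```

View pics/s19.png

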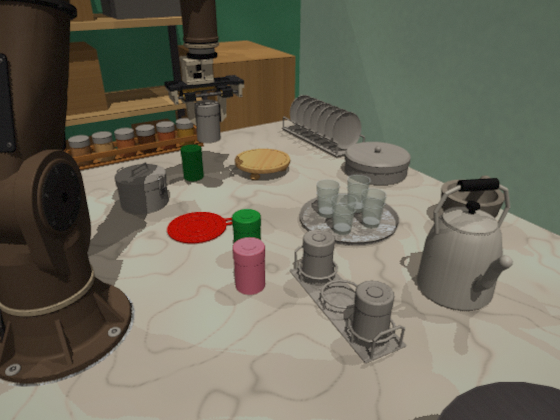

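View pics/t19.png

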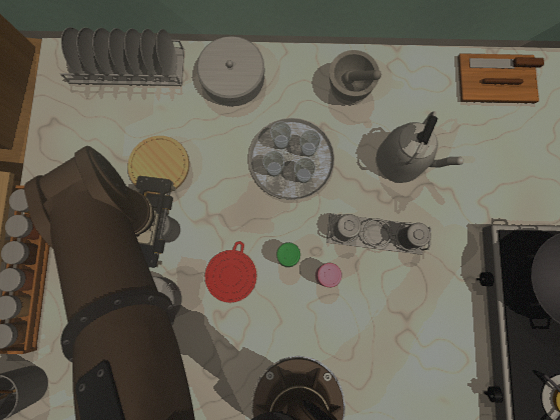

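The full tin is held upright at side (208,120). Both light tins are in the caddy (top view (346,228) and (414,237)), and the other objects look undisturbed. Last check: the tops of the caddied tins.

Run:
```python
from h import *
g=dict(np.load("top19.npz"));w=world(g).reshape(-1,3)
for n,c in(("r1",(.4848,-.128)),("r3",(.4647,-.3166)),("pink",(.351,-.075))):
    q=w[np.hypot(w[:,0]-c[0],w[:,1]-c[1])<.04];q=q[q[:,2]>.09]
    A=np.c_[q[:,:2],np.ones(len(q))];k=np.linalg.lstsq(A,q[:,2],rcond=None)[0]
    print(n,len(q),np.median(q[:,2]).round(4),((q.min(0)+q.max(0))/2)[:2].round(4),"slope deg",np.degrees(np.hypot(*k[:2])).round(1))
from cell import arm
arm.sign_off();print(arm.observe()["clock"])
```

```text
r1 457 0.1039 [ 0.4842 -0.128 ] slope deg 1.1
r3 483 0.104 [ 0.4634 -0.3134] slope deg 3.0
pink 474 0.0999 [ 0.3509 -0.0755] slope deg 0.8
the job is handed in; nothing more can be done
the job is handed in; nothing more can be done
```

The job is done and handed in at about 36 s on the robot's clock. The two lighter tins stand in the caddy and the heaviest is held in the gripper.

- **Weights:** the tins read about 1.6 N, 3.6 N and 2.2 N when lifted, roughly 160, 370 and 210 g with the sensor's zero drift. The second is clearly the full one.
- **Caddy:** the 160 g tin is in ring 3 and the 210 g tin is in ring 1, both released. Their tops measured 103.9 and 104.0 mm above the ledge, which matches tins standing on the 4 mm base.
- **Held tin:** its underside is about 17 cm above the ledge and it reads 3.5 N in the grip, with the arm still. In the picture it hangs upright.
- **Other things:** in the final pictures the kettle, glasses, decoys and the rest look undisturbed.

**Checks that disagreed:**
- The tilt fit for the ring 3 tin read 3.0°, against 1.1° for ring 1. I think this is depth noise on the lid, since its top height is right and it looks upright, but I did not check further.
- The two cameras disagreed by 2 to 6 mm on positions, so I used their average.

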